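Open the glassware cage and hold its sprung gate wide

TASK

Unlock the wire glassware cage so the tumblers can be reached: gently squeeze the orange catch fully home first, then the blue one, taking care not to crush the plastic tabs (no more than about 50 N on either), leaving the gate shut until both are released. Then take the gate by its upright steel post, swing it out past its click stop and hold it wide open, about square to the front of the cage; it is sprung and would swing back, so finish while still holding it there. Leave the tumblers inside and everything else on the counter where they are.

Things in the scene. Friction and masses are not known exactly. Their poses are not given: they have to be found in the camera images.
- cage: White glassware cage with wire sides and roof, fixed, 270 mm wide, 200 mm deep, header rail top 150 mm high. Origin: on the counter below the middle of the front. x points to the rear, y left towards the gate's hinge. Orange catch at the right end of the rail, blue near its middle. A dark arm (top 165 mm high) with a brass click-stop pin overhangs the gate's path near the hinge, 33 mm ahead, 62 mm left.
- orange_squeeze (a point): Centre of the fully squeezed orange catch, 185 mm high, fixed to the cage. The catch is two upright fins on the rail, 26 mm (cage x) by 8 mm (cage y), tops at 205 mm: outer face of the fixed white fin 15 mm to -y of this point; outer face of the sliding orange tab 27 mm to +y at rest, 15 mm when home. So 42 mm closes to 30 mm along cage y. Above 160 mm height, 30 mm is free on both outer sides.
- orange_catch (a joint): Travel of the orange tab towards its white fin, m: 0 to 0.002 at the start (locked), 0.012 at its stop, fully squeezed (unlocked). Takes about 5 N to move and stays where it is left.
- orange_tab: The orange sliding tab of the first catch; origin 1 mm above the header rail, below the tab's middle; axes as the cage. Its prong in front of the rail blocks the gate until it is squeezed.
- blue_squeeze (a point): The same point for the blue catch, whose fins have the same sizes and offsets: 90 mm to the cage's +y of the orange one.
- blue_catch (a joint): Travel of the blue tab, m, just as for the orange one: 0 to 0.002 at the start, 0.012 fully squeezed, about 5 N, stays where left.
- blue_tab: The blue sliding tab of the second catch, same make as the orange one; origin on the header rail's top below the tab's middle.
- gate_leaf: The gate: grey frame with steel wires, 216 mm wide, 8 mm thick, from 13 to 122 mm above the counter, with a steel pull post on a dark bracket on its front. Its axes are the cage's when shut and turn with it. Origin on the hinge axis, 15 mm above the counter.
- gate_post (a point): Grip point on the gate's upright round steel post, diameter 16 mm, 185 mm above the counter; the post's top is at 205 mm, and it is free all round from 150 mm up, standing 41 mm ahead of the gate's front face. It moves with the gate.
- gate_hinge (a point): Point on the gate's upright hinge axis at 185 mm height, at the left (+y) end of the cage's front. The post circles it at a radius of 157 mm.
- gate (a joint): Gate angle, rad: 0 shut, grows as it swings out towards the robot (clockwise seen from above), stop at 1.5. Click stop between about 0.33 and 0.68, about 3 to 5 N at the post; a spring shuts the gate with 1 N (shut) to 3 N (wide) at the post.
- tumbler_a: Glass tumbler in the cage, 68 mm wide, 92 mm high; origin under its middle. Leave alone.
- tumbler_b: Second glass tumbler in the cage, same size. Leave alone.
- mug: White mug, 82 mm wide, 90 mm high, on the counter beside the cage. Leave alone.
- bowl: White bowl, 170 mm wide, 75 mm high, on the counter. Leave alone.
- jar: Amber jar with white cap, 80 mm wide, 130 mm high, on the counter. Leave alone.
- tin: Red food tin, 74 mm wide, 105 mm high, on the counter. Leave alone.

How it is judged:
By the outcome, as a careful person would: the job done as asked, in the order asked, and still so for the second after the job is handed in, while the arm keeps its last pose, push and grip.
It also fails if it takes over 58 s, if anything falls off the work surface, if the arm or the gripper's body presses on something with over 40 N, if the wrist force passes 120 N, or if a joint passes its speed limit or range.

ROBOT

A 7-joint arm with a two-finger parallel gripper is mounted at the origin on the work surface. World frame = base frame: x ahead of the robot, y to its left, z up, the work surface at z = 0. Lengths are in m, angles in rad, forces in N, time in s.
With the tool pointing down it reaches from about 0.4 to 0.925 m from the base axis. Payload 4.1 kg.
Tool frame: the origin (TCP) lies between the finger pads; the fingertips stand 11 mm ahead of it and the grasp point (between the pads) lies 8 mm behind it; z points along the fingers, y is the line along which they close (so a half turn about z gives the same grasp; the last joint's range is limited). The gripper opens to 85 mm and grips with 20 to 120 N. Pads are 22 mm wide; open, the fingers measure 114 mm over their backs; the gripper's body (76 mm by 85 mm) begins 54 mm behind the grasp point. The pads swing forward as they close: fully open they stand 13 mm farther back than shut.
Start: joints at [1.047, 0.398, 0.045, 1.537, -0.019, 1.207, -0.051], TCP at [0.268, -0.592, 0.21] pointing down, gripper open.
Joint ranges: [-2.82, 2.82], [-0.49, 2.23], [-1.37, 1.46], [0, 2.46], [-1.36, 4.5], [0.23, 2], [-2.94, 2.94]. Speed limits (rad/s): [2.57, 2.57, 3.14, 3.14, 3.14, 3.14, 3.14].

INTERFACE

Orientations are given as a unit quaternion [w, x, y, z].
In Python, from plant import bot gives the robot as it stands.
- The arm moves only by the shell command python3 -m crank 'ROWS' [FORCE]. ROWS is JSON, a list of rows, each a list of 7 numbers: the shift along the tool's x, y, z in units of 30 mm (1.0 is 30 mm), then the turn, a rotation vector about the tool's x, y, z in units of 2 pi rad (1.0 is 2 pi rad), then the finger opening in mm, from 0 to 85.4. A call has 1 to 8 rows; each row shifts and turns the commanded pose from where the row before left it, along the tool's axes as they then stand; what a row does not reach is not made up. A row lasts 1/8 s, in which the tool goes at most 62.5 mm and 10.7 degrees, less where a joint would pass 70% of its speed; a pose out of reach is approached as far as the arm can. A call with a number of a shift or a turn outside -1 to 1 is refused whole. A call with a gripper value outside its range is refused whole. The fingers move at their own pace and stop on an object; FORCE is the grip in N (left out, the last holds). Time passes only in rows, so rows that do not move let the fingers close. It gives the time, the measured TCP pose, the force, the opening and the grip force at its end, in the units of the state.
- bot.observe(): the state, without advancing time (a new reading comes with each control period).
- bot.grab_frame(name): name is "scene" or "top" or "wrist"; returns a dict with "color" (480x640x3 uint8, blue, green, red), "intrinsics" (3x3 intrinsics, pixels), "position" and "orientation" of the camera in the world; the wrist camera has in their place "T_tool_cam" (4x4, takes a point from camera to tool coordinates, whose origin is the TCP and whose axes are the flange's). Camera axes: x right, y up, looking along -z (the intrinsics and any distortion apply to the point x, -y, -z); pixel columns grow to the right and rows downward; lengths in m; the calibration is good to about 2 mm. The wrist camera is an equidistant fisheye: a pixel r from the principal point sees the ray r / f radians off the axis. A picture is of the moment at which its call begins: read the wrist's pose just before it. There is no depth.
- bot.finish_job(): hands the job in; it is judged then, once.
The state is a dict: "t": time; "q": joint angles; "qd": joint speeds; "joint_efforts": joint torques, N m; "tool_pos": TCP position; "tool_rot": TCP orientation; "wrist_force": force on the tool from outside, world axes, zero at the start; "ft_torque": the same for the moment, N m; "finger_gap": finger opening in m; "grip_force": force on a finger pad.
Only numpy, scipy, OpenCV 4.12 (cv2) and the standard library are available. Lean on these libraries where they do the work, as an engineer would, in place of code of your own. Each camera call takes 0.05 s, during which the arm holds its last target. There are 200 camera calls.

## Working session

There is one attempt and no reset: what is moved stays moved. The work goes in short steps, Python scripts to look and compute and a shell command to move; the robot and the scene stay as the last step left them, time stands still between calls to the robot, and variables do not carry over. Pictures are saved under pics/ and viewed, at most 10 in all, crops included, and the job is handed in when it is done.

```bash
mkdir -p pics; ls
python3 - <<'E'
from plant import bot
import cv2,json
s=bot.observe();print({k:s[k] for k in("t","tool_pos","tool_rot","wrist_force","finger_gap")})
for n in("scene","top"):
    f=bot.grab_frame(n);cv2.imwrite(f"pics/{n}0.png",f["color"]);print(n,f["intrinsics"],f["position"],f["orientation"],[k for k in f])
E
```

```text
pics
{'t': 0.0, 'tool_pos': array([ 0.26759741, -0.59160779,  0.20875086]), 'tool_rot': array([-9.54415590e-04,  9.77515448e-01,  2.10861456e-01, -2.91387048e-04]), 'wrist_force': array([ 0.184982  , -0.68078354,  0.66130335]), 'finger_gap': 0.08558446016406206}
scene [[490.79848704   0.         319.26455519]
 [  0.         490.79848704 236.9356284 ]
 [  0.           0.           1.        ]] [ 1.24612091 -0.41051504  0.98973795] [0.80748053 0.31895724 0.17788053 0.46324938] ['color', 'intrinsics', 'position', 'orientation']
top [[621.93161448   0.         311.74838292]
 [  0.         621.93161448 249.78737812]
 [  0.           0.           1.        ]] [ 0.404752   -0.02803181  1.96161652] [-0.70198633 -0.03316428  0.02802517  0.71086561] ['color', 'intrinsics', 'position', 'orientation']
```

View pics/scene0.png

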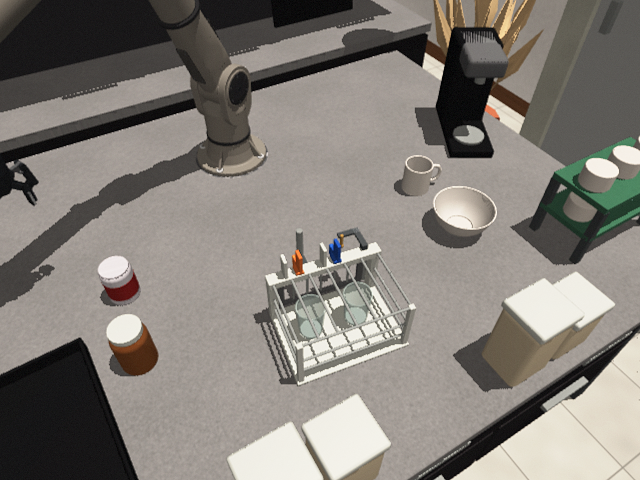

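View pics/top0.png

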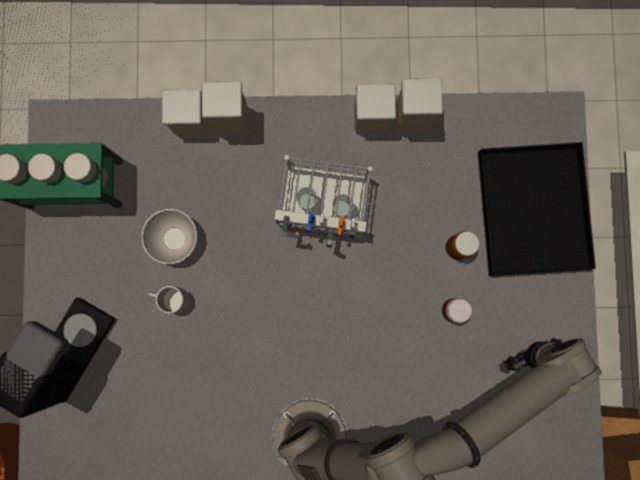

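The pictures show the cage ahead of the robot. In the scene view the orange tab is near (297,262), blue near (335,250) and the post top near (299,233). In the top view the rail runs from (277,215) to (369,230). I'll enlarge both in one composite.

Run:
```python
import cv2,numpy as np
a=cv2.imread("pics/scene0.png")[220:295,255:380]; b=cv2.imread("pics/top0.png")[195:260,265:390]
r=lambda i:cv2.resize(i,None,fx=4.2,fy=4.2,interpolation=cv2.INTER_CUBIC)
cv2.imwrite("pics/crop.png",np.vstack([r(a),r(b)]))
```

```text
(no output)
```

View pics/crop.png

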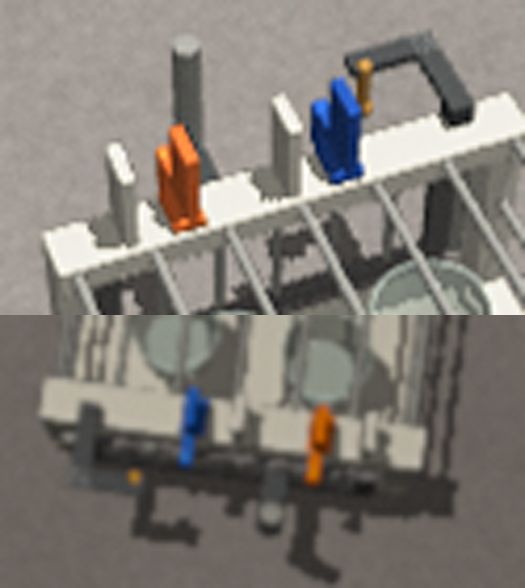

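The top crop shows the rail corners at (45,380), (40,412), (422,468) and (426,427), with the post top at (270,514). In the scene crop the fin tops are at (119,148) orange white fin, (180,130) orange tab, (287,100) blue white fin and (345,85) blue tab. The post top is at (187,45).

```bash
cat > h.py <<'E'
import numpy as np
from plant import bot
from scipy.spatial.transform import Rotation as R
def rq(q): return R.from_quat(np.r_[q[1:],q[0]])
def ray(f,u,v):
    K=f["intrinsics"];d=np.array([(u-K[0,2])/K[0,0],-(v-K[1,2])/K[1,1],-1]);return rq(f["orientation"]).apply(d)
def onz(f,u,v,z):
    d=ray(f,u,v);p=np.array(f["position"]);return p+d*(z-p[2])/d[2]
E
python3 - <<'E'
from h import *
np.set_printoptions(precision=4,suppress=True)
f=bot.grab_frame("top")
for n,(x,y),z in[("LR",(45,380),.15),("LF",(40,412),.15),("RF",(422,468),.15),("RR",(426,427),.15),("post",(270,514),.205)]:
    print(n,onz(f,265+x/4.2,195+(y-315)/4.2,z))
f=bot.grab_frame("scene")
for n,(x,y),z in[("Rfront",(43,232),.15),("Rrear",(65,275),.15),("Lfront",(512,95),.15),("ow",(119,148),.205),("ot",(180,130),.205),("bw",(287,100),.205),("bt",(345,85),.205),("post",(187,45),.205)]:
    print(n,onz(f,255+x/4.2,220+y/4.2,z))
E
```

```text
LR [0.6795 0.0887 0.15  ]
LF [0.6569 0.0924 0.15  ]
RF [ 0.614  -0.1739  0.15  ]
RR [ 0.6428 -0.1772  0.15  ]
post [ 0.5777 -0.0662  0.205 ]
Rfront [ 0.6177 -0.1686  0.15  ]
Rrear [ 0.6483 -0.1712  0.15  ]
Lfront [0.6609 0.0969 0.15  ]
ow [ 0.6298 -0.1278  0.205 ]
ot [ 0.6346 -0.0956  0.205 ]
bw [ 0.6442 -0.0383  0.205 ]
bt [ 0.6502 -0.007   0.205 ]
post [ 0.5845 -0.0638  0.205 ]
```

```bash
cat >> h.py <<'E'
def togo(p,yaw):
    "shift left in tool axes (units of 30 mm) once turned to yaw of tool x; turn left about tool z; tilt"
    s=bot.observe();r=rq(s["tool_rot"]);T=R.from_euler("z",yaw)*R.from_euler("x",np.pi)
    print("t",round(s["t"],2),"pos",np.round(s["tool_pos"],4),"F",np.round(s["wrist_force"],1),"gap",round(s["finger_gap"],4),"q",np.round(s["q"],2))
    print("units after turn",np.round(T.inv().apply(np.array(p)-s["tool_pos"])/.03,2),"now",np.round(r.inv().apply(np.array(p)-s["tool_pos"])/.03,2),"turn",np.round((r.inv()*T).as_rotvec()/2/np.pi,4))
E
python3 -m crank '[[0,0,-0.6,0,0,0.0233,85],[0,0,-0.6,0,0,0.0233,85],[0,0,-0.6,0,0,0.0233,85],[0,0,-0.6,0,0,0.0233,85],[0.5,-0.95,0,0,0,0,85],[0.5,-0.95,0,0,0,0,85],[0.5,-0.95,0,0,0,0,85],[0.5,-0.95,0,0,0,0,85]]' 25
python3 -c "
from h import *
togo([.6316,-.117,.28],-.161)"
```

```text
t: 1.2
tool_pos: [0.3459, -0.4883, 0.2816]
tool_rot: [-0.0, 0.997, -0.08, -0.0]
wrist_force: [-0.4, 0.4, 0.2]
finger_gap: 0.0848
grip_force: 0.0
t 1.2 pos [ 0.3459 -0.4883  0.2816] F [-0.4  0.4  0.2] gap 0.0848 q [ 0.8   0.26  0.1   1.57 -0.03  1.31 -0.82]
units after turn [  7.42 -13.74   0.05] now [  7.42 -13.74   0.05] turn [-0.      0.      0.0001]
```

```bash
python3 -m crank '[[0.53,-0.98,0,0,0,0,85],[0.53,-0.98,0,0,0,0,85],[0.53,-0.98,0,0,0,0,85],[0.53,-0.98,0,0,0,0,85],[0.53,-0.98,0,0,0,0,85],[0.53,-0.98,0,0,0,0,85],[0.53,-0.98,0,0,0,0,85]]' >/dev/null
python3 -m crank '[[0.53,-0.98,0,0,0,0,75],[0.53,-0.98,0,0,0,0,66],[0.53,-0.98,0,0,0,0,66],[0.53,-0.98,0,0,0,0,66],[0.53,-0.98,0,0,0,0,66],[0.53,-0.98,0,0,0,0,66],[0,0,0,0,0,0,66]]'
python3 -c "
from h import *
import cv2
togo([.6316,-.117,.28],-.161)
f=bot.grab_frame('wrist');cv2.imwrite('pics/w1.png',f['color']);print(f['intrinsics'],f['T_tool_cam'])"
```

```text
t: 2.95
tool_pos: [0.6119, -0.1411, 0.2812]
tool_rot: [-0.001, 0.997, -0.077, -0.0]
wrist_force: [-0.0, 0.2, 0.5]
finger_gap: 0.0661
grip_force: 0.0
t 2.95 pos [ 0.6119 -0.1411  0.2812] F [-0.   0.2  0.5] gap 0.0661 q [ 0.27  0.32 -0.14  1.49  0.04  1.34 -1.6 ]
units after turn [ 0.52 -0.9   0.04] now [ 0.52 -0.9   0.04] turn [-0.0003  0.0001  0.001 ]
[[371.64829954   0.         322.69195007]
 [  0.         371.64829954 239.26855295]
 [  0.           0.           1.        ]] [[ 5.50319233e-04  9.54877832e-01  2.96998357e-01  7.61390549e-02]
 [ 9.99999847e-01 -5.39337258e-04 -1.18916342e-04 -1.36337486e-03]
 [ 4.66317004e-05  2.96998377e-01 -9.54877983e-01 -1.63554762e-01]
 [ 0.00000000e+00  0.00000000e+00  0.00000000e+00  1.00000000e+00]]
```

View pics/w1.png

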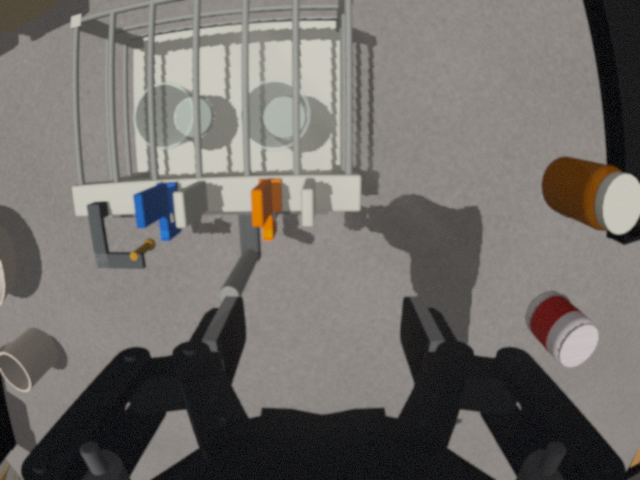

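The wrist view shows the orange catch's white fin top centred near (307,207) and the blue one's near (180,209). The post top is near (230,291) and the rail ends are at (74,200) and (360,193).

```bash
cat >> h.py <<'E'
def won(u,v,z,s=None):
    s=s or bot.observe();f=bot.grab_frame("wrist");K=f["intrinsics"];T=np.array(f["T_tool_cam"])
    a=np.array([u-K[0,2],v-K[1,2]]);n=np.hypot(*a);t=n/K[0,0]
    d=np.array([np.sin(t)*a[0]/n,-np.sin(t)*a[1]/n,-np.cos(t)]);r=rq(s["tool_rot"])
    d=r.apply(T[:3,:3]@d);p=s["tool_pos"]+r.apply(T[:3,3]);return p+d*(z-p[2])/d[2]
E
python3 - <<'E'
from h import *
np.set_printoptions(precision=4,suppress=True)
ex=R.from_euler("z",-.161).apply([1,0,0]);ey=R.from_euler("z",-.161).apply([0,1,0])
w=won(307.5,207,.205);b=won(180,209,.205);print("w",w,"b",b,"post",won(230,291,.205),"rail front L,R",won(75,214,.15),won(360,210,.15))
d=b-w;print("yaw",np.arctan2(-d[0],d[1]),np.hypot(*d[:2]))
print("orange",w+.011*ey,"blue",b+.011*ey,"orange tab?",won(257,207,.205)-.023*ey)
E
```

```text
w [ 0.6361 -0.1363  0.205 ] b [ 0.6494 -0.0502  0.205 ] post [ 0.5835 -0.0725  0.205 ] rail front L,R [0.658  0.0872 0.15  ] [ 0.6143 -0.1772  0.15  ]
yaw -0.15343051745124311 0.08713759325687791
orange [ 0.6379 -0.1254  0.205 ] blue [ 0.6512 -0.0393  0.205 ] orange tab? [ 0.6372 -0.1287  0.205 ]
```

Run:
```python
from h import *
np.set_printoptions(precision=4,suppress=True)
togo([.6346,-.12,.25],-.16)
s=bot.observe();s["tool_pos"]=np.array([ 0.6119,-0.1411,0.2812])
for u,v,z in[(307.5,207,.205),(180,209,.205),(257,207,.205),(145,207,.205),(230,291,.205),(75,214,.15),(360,210,.15)]:print(won(u,v,z,s))
```

```text
t 3.3 pos [ 0.6101 -0.1464  0.2819] F [0.6 0.5 0.2] gap 0.0659 q [ 0.27  0.32 -0.14  1.49  0.05  1.34 -1.6 ]
units after turn [ 0.67 -1.    1.06] now [ 0.66 -1.    1.06] turn [ 0.0001 -0.     -0.0004]
[ 0.6373 -0.1338  0.205 ]
[ 0.6514 -0.0459  0.205 ]
[ 0.6429 -0.1005  0.205 ]
[ 0.6579 -0.0189  0.205 ]
[ 0.5857 -0.0672  0.205 ]
[0.6601 0.0927 0.15  ]
[ 0.6165 -0.1714  0.15  ]
```

```bash
python3 -m crank '[[0.43,-0.6,0.5,0,0,0,66],[0.43,-0.6,0.5,0,0,0,66],[0,0,0.5,0,0,0,66],[0,0,0,0,0,0,66],[0,0,0,0,0,0,66],[0,0,0,0,0,0,66]]' >/dev/null
python3 -c "
from h import *
import cv2
togo([.636,-.115,.177],-.161)
f=bot.grab_frame('wrist');cv2.imwrite('pics/w2.png',f['color'])
togo([.636,-.115,.177],-.161)"
```

```text
t 4.4 pos [ 0.642  -0.1145  0.2377] F [0.1 0.2 0.2] gap 0.0661 q [ 0.22  0.39 -0.15  1.49  0.06  1.27 -1.67]
units after turn [-0.2   0.05  2.02] now [-0.2   0.05  2.02] turn [ 0.0001 -0.0002 -0.0001]
t 4.45 pos [ 0.642  -0.1144  0.2377] F [ 0.9 -0.7 -0.1] gap 0.0664 q [ 0.22  0.39 -0.15  1.49  0.06  1.27 -1.67]
units after turn [-0.19  0.05  2.02] now [-0.2   0.05  2.02] turn [ 0.0001 -0.0002 -0.0001]
```

View pics/w2.png

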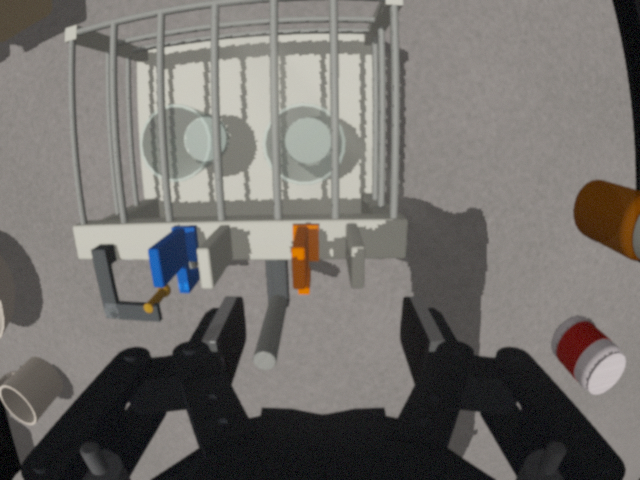

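In this view the orange white fin's top face is centred near (358,264) and the orange tab's near (297,265). The blue white fin's top is near (205,264), the blue tab's near (158,263), and the post top is near (265,360).

Run:
```python
from h import *
np.set_printoptions(precision=4,suppress=True)
ey=R.from_euler("z",-.161).apply([0,1,0])
for n,u,v,o in[("ow",358,264,.011),("ot",297,265,-.023),("bw",205,264,.011),("bt",158,263,-.023),("post",265,360,0)]:p=won(u,v,.205);print(n,p,p+o*ey)
togo([.636,-.115,.177],-.161)
```

```text
ow [ 0.6394 -0.1329  0.205 ] [ 0.6412 -0.1221  0.205 ]
ot [ 0.6444 -0.0986  0.205 ] [ 0.6407 -0.1213  0.205 ]
bw [ 0.6532 -0.0448  0.205 ] [ 0.655 -0.034  0.205]
bt [ 0.6583 -0.0144  0.205 ] [ 0.6546 -0.0371  0.205 ]
post [ 0.5827 -0.0653  0.205 ] [ 0.5827 -0.0653  0.205 ]
t 4.7 pos [ 0.6419 -0.1138  0.2371] F [-0.8 -0.2 -0.3] gap 0.0661 q [ 0.22  0.39 -0.15  1.49  0.06  1.27 -1.67]
units after turn [-0.19  0.07  2.  ] now [-0.19  0.07  2.  ] turn [ 0.     -0.0001  0.    ]
```

```bash
python3 -m crank '[[-0.05,0.1,0.5,0,0,0,66],[0,0,0.5,0,0,0,66],[0,0,0.5,0,0,0,66],[0,0,0.5,0,0,0,66],[0,0.1,0,0,0,0,66],[0,0,0,0,0,0,66],[0,0,0,0,0,0,66]]' 20
python3 -c "
from h import *
togo([.640,-.121,.177],-.161)"
```

```text
t: 5.58
tool_pos: [0.64, -0.1195, 0.1776]
tool_rot: [0.0, 0.997, -0.08, 0.001]
wrist_force: [-0.5, -0.0, -0.2]
finger_gap: 0.0657
grip_force: 0.0
t 5.58 pos [ 0.64   -0.1195  0.1776] F [-0.5 -0.  -0.2] gap 0.0657 q [ 0.23  0.43 -0.15  1.57  0.07  1.15 -1.67]
units after turn [0.01 0.05 0.02] now [0.01 0.05 0.02] turn [ 0.     -0.0003  0.    ]
```

```bash
python3 -m crank '[[0,0.05,0,0,0,0,54],[0,0,0,0,0,0,46],[0,0,0,0,0,0,42],[0,0,0,0,0,0,39],[0,0,0,0,0,0,36]]' 20
python3 -m crank '[[0,0,0,0,0,0,33],[0,0,0,0,0,0,31],[0,0,0,0,0,0,29],[0,0,0,0,0,0,28],[0,0,0,0,0,0,28]]'
```

```text
t: 6.2
tool_pos: [0.6397, -0.1203, 0.1774]
tool_rot: [-0.0, 0.997, -0.08, 0.001]
wrist_force: [1.6, 4.0, 2.1]
finger_gap: 0.036
grip_force: 2.1
t: 6.82
tool_pos: [0.6392, -0.1237, 0.1777]
tool_rot: [0.002, 0.997, -0.081, 0.001]
wrist_force: [-1.1, -1.1, 6.1]
finger_gap: 0.0283
grip_force: 17.8
```

```bash
python3 -m crank '[[0,0.05,0,0,0,0,25],[0,0,0,0,0,0,25],[0,0,0,0,0,0,25],[0,0,0,0,0,0,25]]' 25
```

```text
t: 7.32
tool_pos: [0.6392, -0.1239, 0.1778]
tool_rot: [0.001, 0.997, -0.081, 0.001]
wrist_force: [0.5, 0.7, 6.7]
finger_gap: 0.0277
grip_force: 24.7
```

```bash
python3 -c "
from h import *
import cv2
togo([.640,-.121,.177],-.161)
a=bot.grab_frame('wrist')['color'];b=bot.grab_frame('scene')['color'][220:300,255:380]
b=cv2.resize(b,None,fx=3.2,fy=3.2,interpolation=2);cv2.imwrite('pics/w3.png',np.hstack([a[180:436,200:500],b]))"
```

```text
t 7.33 pos [ 0.6392 -0.1239  0.1778] F [0.5 0.7 6.7] gap 0.0277 q [ 0.23  0.43 -0.15  1.57  0.07  1.15 -1.66]
units after turn [ 0.01 -0.1   0.03] now [ 0.01 -0.1   0.03] turn [ 0.0003 -0.0002 -0.0001]
```

View pics/w3.png

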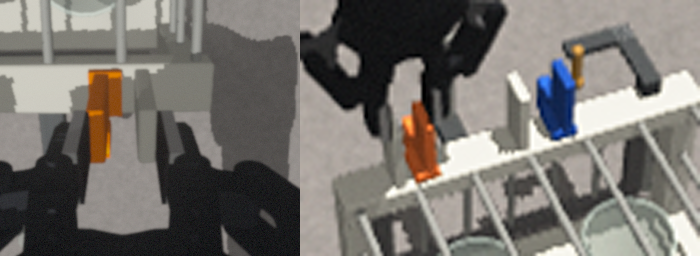

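The picture shows the orange tab held against the white fin, at its stop. Next I'll open, lift, go 90 mm along to the blue catch and come down with a 5 mm offset for clearance.

```bash
python3 -m crank '[[0,0,0,0,0,0,40],[0,0,0,0,0,0,54],[0,0,0,0,0,0,66],[0,0,-0.6,0,0,0,66],[0,0,-0.6,0,0,0,66],[0,0,-0.6,0,0,0,66],[0,-0.8,0,0,0,0,66],[0,-0.8,0,0,0,0,66]]' 20
python3 -m crank '[[0,-0.8,0,0,0,0,66],[0,-0.75,0,0,0,0,66],[0,0,0,0,0,0,66],[0,0,0,0,0,0,66],[0,0,0,0,0,0,66]]'
python3 -c "
from h import *
togo([.654,-.031,.177],-.161)"
```

```text
t: 8.43
tool_pos: [0.6473, -0.0748, 0.2328]
tool_rot: [0.0, 0.997, -0.081, 0.001]
wrist_force: [-0.4, -2.0, -0.1]
finger_gap: 0.0659
grip_force: 0.0
t: 9.05
tool_pos: [0.6539, -0.0309, 0.2308]
tool_rot: [0.001, 0.997, -0.081, -0.0]
wrist_force: [-0.7, -0.7, 0.5]
finger_gap: 0.0656
grip_force: 0.0
t 9.05 pos [ 0.6539 -0.0309  0.2308] F [-0.7 -0.7  0.5] gap 0.0656 q [ 0.11  0.4  -0.18  1.49  0.07  1.26 -1.81]
units after turn [0.   0.   1.79] now [ 0.   -0.    1.79] turn [ 0.0002 -0.     -0.0003]
```

```bash
python3 -m crank '[[0,0,0.6,0,0,0,66],[0,0,0.6,0,0,0,66],[0,0,0.6,0,0,0,66],[0,0.13,0,0,0,0,66],[0,0,0,0,0,0,54],[0,0,0,0,0,0,46],[0,0,0,0,0,0,42],[0,0,0,0,0,0,39]]' 20
python3 -m crank '[[0,0,0,0,0,0,36],[0,0,0,0,0,0,33],[0,0,0,0,0,0,31],[0,0,0,0,0,0,29],[0,0,0,0,0,0,27],[0,0,0,0,0,0,25],[0,0,0,0,0,0,25],[0,0,0,0,0,0,25]]' 25
python3 -c "
from h import *
togo([.654,-.035,.177],-.161)"
```

```text
t: 10.05
tool_pos: [0.6545, -0.0305, 0.178]
tool_rot: [-0.001, 0.997, -0.079, 0.001]
wrist_force: [1.4, 5.2, 4.0]
finger_gap: 0.0391
grip_force: 2.5
t: 11.05
tool_pos: [0.6535, -0.0351, 0.1775]
tool_rot: [0.001, 0.997, -0.081, 0.0]
wrist_force: [-0.2, 0.3, 6.3]
finger_gap: 0.0276
grip_force: 25.1
t 11.05 pos [ 0.6535 -0.0351  0.1775] F [-0.2  0.3  6.3] gap 0.0276 q [ 0.12  0.43 -0.18  1.56  0.08  1.16 -1.81]
units after turn [ 0.02 -0.01  0.02] now [ 0.02 -0.01  0.02] turn [ 0.0004 -0.0001 -0.0002]
```

Both catches gave the same home signature. Next I'll open, lift, turn the tool about 33° counter-clockwise so the fingers close along the swing's mid tangent, and go to the post at about (0.583, -0.0655).

```bash
python3 -m crank '[[0,0,0,0,0,0,40],[0,0,0,0,0,0,54],[0,0,0,0,0,0,66],[0,0,-0.6,0,0,0,66],[0,0,-0.6,0,0,0,66],[0,0,-0.6,0,0,0,66],[0,0,0,0,0,0,66]]' 20
python3 -m crank '[[-0.5,0,0,0,0,-0.023,62],[-0.5,0,0,0,0,-0.023,62],[-0.5,0,0,0,0,-0.023,62],[0,0,0,0,0,-0.023,62],[0,0,0,0,0,0,62],[0,0,0,0,0,0,62]]'
python3 -c "
from h import *
import cv2
togo([.583,-.0655,.178],.417)
s=bot.observe();a=bot.grab_frame('wrist')['color'];b=bot.grab_frame('scene')['color'][220:300,255:380]
b=cv2.resize(b,(400,256),interpolation=2);cv2.imwrite('pics/w4.png',np.hstack([cv2.resize(a,(400,300)),np.vstack([b,b[:44]*0])]))"
```

```text
t: 11.92
tool_pos: [0.6549, -0.0329, 0.2338]
tool_rot: [-0.0, 0.997, -0.08, 0.003]
wrist_force: [0.7, -0.1, -0.1]
finger_gap: 0.0656
grip_force: 0.0
t: 12.68
tool_pos: [0.6087, -0.0322, 0.2305]
tool_rot: [-0.0, 0.979, 0.206, -0.0]
wrist_force: [-0.6, -0.3, 0.0]
finger_gap: 0.0621
grip_force: 0.0
t 12.68 pos [ 0.6087 -0.0322  0.2305] F [-0.6 -0.3  0. ] gap 0.0621 q [ 0.21  0.32 -0.28  1.6   0.09  1.23 -1.25]
units after turn [-1.23  0.67  1.75] now [-1.23  0.67  1.75] turn [-0.      0.0001 -0.0003]
```

View pics/w4.png

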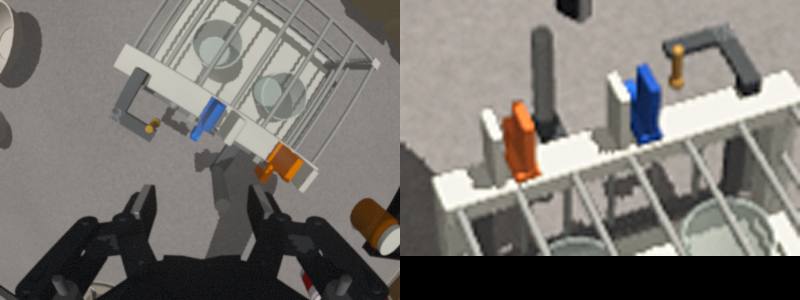

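Both tabs now sit close beside their white fins, and the post stands at about (215,200) in the left view, between the fingers' lanes. Now the post.

```bash
python3 -m crank '[[-0.62,0.33,0,0,0,0,62],[-0.61,0.34,0,0,0,0,62],[0,0,0,0,0,0,62],[0,0,0,0,0,0,62],[0,0,0.6,0,0,0,62],[0,0,0.6,0,0,0,62],[0,0,0.5,0,0,0,62],[0,0,0,0,0,0,62]]' 20
python3 -m crank '[[0,0,0,0,0,0,40],[0,0,0,0,0,0,28],[0,0,0,0,0,0,20],[0,0,0,0,0,0,15],[0,0,0,0,0,0,10],[0,0,0,0,0,0,5]]' 40
python3 -c "
from h import *
togo([.583,-.0655,.178],.417)"
```

```text
t: 13.78
tool_pos: [0.5818, -0.0653, 0.1775]
tool_rot: [-0.001, 0.978, 0.207, -0.002]
wrist_force: [-0.2, 1.0, 0.6]
finger_gap: 0.0618
grip_force: 0.0
t: 14.52
tool_pos: [0.5834, -0.0651, 0.1805]
tool_rot: [-0.0, 0.978, 0.207, 0.0]
wrist_force: [-1.8, 0.9, 4.4]
finger_gap: 0.0122
grip_force: 39.1
t 14.53 pos [ 0.5834 -0.0651  0.1805] F [-1.8  0.9  4.4] gap 0.0122 q [ 0.26  0.32 -0.27  1.72  0.09  1.11 -1.2 ]
units after turn [-0.02  0.01  0.08] now [-0.02  0.01  0.08] turn [-0.     -0.0001  0.0001]
```

Run:
```python
from h import *
T=R.from_euler("z",.417)*R.from_euler("x",np.pi)
r=np.array([-.0686,-.1401,0]);P=[R.from_euler("z",-a).apply(r) for a in np.arange(0,1.46,.1)]
for i in range(len(P)-1):print(i,np.round(T.inv().apply(P[i+1]-P[i])/.03,2)[:2],np.round(P[i+1]+[.652,.075,0],3)[:2])
```

```text
0 [-0.31 -0.41] [ 0.57  -0.058]
1 [-0.27 -0.44] [ 0.557 -0.049]
2 [-0.23 -0.47] [ 0.545 -0.039]
3 [-0.18 -0.49] [ 0.534 -0.027]
4 [-0.13 -0.5 ] [ 0.525 -0.015]
5 [-0.08 -0.51] [ 0.516 -0.002]
6 [-0.03 -0.52] [0.509 0.012]
7 [ 0.03 -0.52] [0.504 0.027]
8 [ 0.08 -0.51] [0.5   0.042]
9 [ 0.13 -0.5 ] [0.497 0.057]
10 [ 0.18 -0.49] [0.496 0.073]
11 [ 0.23 -0.47] [0.497 0.088]
12 [ 0.27 -0.44] [0.499 0.104]
13 [ 0.32 -0.41] [0.502 0.119]
```

```bash
python3 -m crank '[[-0.31,-0.41,0,0,0,0,5],[-0.27,-0.44,0,0,0,0,5],[-0.23,-0.47,0,0,0,0,5],[0,0,0,0,0,0,5],[0,0,0,0,0,0,5]]' 40
python3 -c "
from h import *
togo([.545,-.039,.178],.417)"
```

```text
t: 15.15
tool_pos: [0.5432, -0.0403, 0.1803]
tool_rot: [0.001, 0.978, 0.207, -0.001]
wrist_force: [3.3, -1.5, 3.4]
finger_gap: 0.0121
grip_force: 40.2
t 15.15 pos [ 0.5432 -0.0403  0.1803] F [ 3.3 -1.5  3.4] gap 0.0121 q [ 0.24  0.25 -0.29  1.82  0.08  1.09 -1.23]
units after turn [ 0.07 -0.02  0.08] now [ 0.07 -0.02  0.08] turn [0.0003 0.0004 0.    ]
```

Forces are low. I'll continue through the click stop.

```bash
python3 -m crank '[[-0.18,-0.49,0,0,0,0,5],[-0.13,-0.5,0,0,0,0,5],[-0.08,-0.51,0,0,0,0,5],[-0.03,-0.52,0,0,0,0,5],[0,0,0,0,0,0,5],[0,0,0,0,0,0,5]]' 40
python3 -c "
from h import *
togo([.509,.012,.178],.417)"
```

```text
t: 15.9
tool_pos: [0.5052, 0.0083, 0.18]
tool_rot: [0.002, 0.978, 0.206, -0.003]
wrist_force: [-5.7, -6.1, 9.3]
finger_gap: 0.0122
grip_force: 42.1
t 15.9 pos [0.5052 0.0083 0.18  ] F [-5.7 -6.1  9.3] gap 0.0122 q [ 0.18  0.18 -0.32  1.9   0.07  1.08 -1.32]
units after turn [ 0.17 -0.06  0.07] now [ 0.17 -0.06  0.07] turn [ 0.0004  0.0012 -0.0002]
```

Run:
```python
from h import *
from scipy.optimize import least_squares
X=np.array([[.5834,-.0651],[.5432,-.0403],[.5052,.0083]])
h=least_squares(lambda c:np.hypot(*(X-c).T)-.157,[.652,.075]).x
T=R.from_euler("z",.417)*R.from_euler("x",np.pi)
a0=np.arctan2(*(X[0]-h)[::-1]);p=X[2];a=np.arctan2(*(p-h)[::-1])%(2*np.pi)
print(h,"angle",(a0-a)%(2*np.pi), np.hypot(*(X-h).T))
# cage-normal estimate
th=a0%(2*np.pi)-a
prev=np.r_[p,0]
for g in np.linspace(th,1.44,9)[1:]:
    n=np.r_[h+.157*np.array([np.cos(a0-g),np.sin(a0-g)]),0];print(round(g,2),np.round(T.inv().apply(n-prev)/.03,2)[:2],np.round(n,3));prev=n
```

```text
[0.64526057 0.07913339] angle 0.6974093627137465 [0.15693948 0.1571009  0.15695328]
0.79 [-0.   -0.49] [0.499 0.022 0.   ]
0.88 [ 0.04 -0.48] [0.494 0.035 0.   ]
0.98 [ 0.09 -0.48] [0.491 0.05  0.   ]
1.07 [ 0.13 -0.47] [0.489 0.064 0.   ]
1.16 [ 0.17 -0.45] [0.488 0.078 0.   ]
1.25 [ 0.22 -0.44] [0.489 0.093 0.   ]
1.35 [ 0.25 -0.41] [0.491 0.107 0.   ]
1.44 [ 0.29 -0.39] [0.494 0.122 0.   ]
```

```bash
python3 -m crank '[[0,-0.49,0,0,0,0,5],[0.04,-0.48,0,0,0,0,5],[0.09,-0.48,0,0,0,0,5],[0.13,-0.47,0,0,0,0,5],[0,0,0,0,0,0,5],[0,0,0,0,0,0,5]]' 40
python3 -c "
from h import *
togo([.494,.122,.178],.417)"
```

```text
t: 16.65
tool_pos: [0.4936, 0.0674, 0.1802]
tool_rot: [0.0, 0.978, 0.208, 0.001]
wrist_force: [12.0, 0.3, -0.9]
finger_gap: 0.0122
grip_force: 40.4
t 16.65 pos [0.4936 0.0674 0.1802] F [12.   0.3 -0.9] gap 0.0122 q [ 0.11  0.17 -0.37  1.92  0.07  1.06 -1.44]
units after turn [ 0.75 -1.66  0.07] now [ 0.75 -1.66  0.07] turn [ 0.0002 -0.0004  0.0002]
```

```bash
python3 -m crank '[[0.24,-0.44,0,0,0,0,5],[0.26,-0.42,0,0,0,0,5],[0.27,-0.4,0,0,0,0,5],[0.15,-0.25,0,0,0,0,5],[0,0,0,0,0,0,5],[0,0,0,0,0,0,5]]' 40
python3 - <<'E'
from h import *
import cv2
from scipy.optimize import least_squares
togo([.500,.121,.178],.417)
X=np.array([[.5834,-.0651],[.5432,-.0403],[.5052,.0083],[.4936,.0674],bot.observe()["tool_pos"][:2]])
h=least_squares(lambda c:np.hypot(*(X-c).T)-.157,[.652,.075]).x
print(h,np.hypot(*(X-h).T),(np.arctan2(*(X[0]-h)[::-1])-np.arctan2(*(X[-1]-h)[::-1]))%(2*np.pi))
a=bot.grab_frame('top')['color'][190:270,250:375];b=bot.grab_frame('scene')['color'][190:300,255:400]
cv2.imwrite('pics/end.png',np.hstack([cv2.resize(a,(400,256),interpolation=2),cv2.resize(b,(338,256),interpolation=2)]))
E
```

```text
t: 17.4
tool_pos: [0.4989, 0.1206, 0.18]
tool_rot: [-0.0, 0.978, 0.208, -0.0]
wrist_force: [2.9, -1.2, 6.4]
finger_gap: 0.012
grip_force: 42.3
t 17.4 pos [0.4989 0.1206 0.18  ] F [ 2.9 -1.2  6.4] gap 0.012 q [ 0.03  0.2  -0.4   1.89  0.09  1.07 -1.55]
units after turn [0.04 0.   0.07] now [0.04 0.   0.07] turn [-0.0001  0.0001  0.0004]
[0.64912456 0.07605549] [0.15570674 0.15734869 0.15907572 0.15576523 0.15665163] 1.423323852619192
```

View pics/end.png

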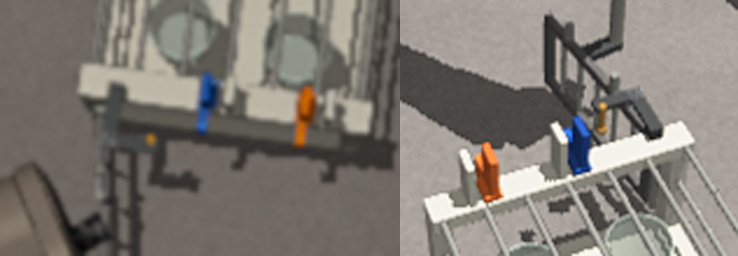

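The gate stands about square to the cage front (about 1.42 rad). The post is still gripped at 42 N, both tabs are home and the tumblers have not moved.

```bash
python3 -m crank '[[0,0,0,0,0,0,5],[0,0,0,0,0,0,5],[0,0,0,0,0,0,5]]' 40; python3 -c "
from plant import bot
print(bot.finish_job())"
```

```text
t: 17.88
tool_pos: [0.4989, 0.1204, 0.18]
tool_rot: [-0.0, 0.978, 0.208, -0.0]
wrist_force: [2.3, -0.6, 6.3]
finger_gap: 0.0123
grip_force: 42.2
the job is handed in; nothing more can be done
None
```

I squeezed the orange catch home and then the blue one, at about 25 N each, then swung the gate out past its click stop; I handed the job in at 17.9 s still holding it by its post at about 1.42 rad (81°), and no verdict came back.

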